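# Bring a lost drum up a quarter turn, rod by rod round the hoop

## Robot

A 6-joint arm with a two-finger parallel gripper is mounted at the origin on the work surface. World frame = base frame: x ahead of the robot, y to its left, z up, the work surface at z = 0. Lengths are in m, angles in rad, forces in N, time in s.
With the tool pointing down it reaches from about 0.35 to 0.975 m from the base axis. Payload 4.9 kg.
Tool frame: the origin (TCP) lies at the very end of the fingers, on their centre line; the grasp point (between the pads) lies 19 mm behind it; z points along the fingers, y is the line along which they close (so a half turn about z gives the same grasp; the last joint's range is limited). The gripper opens to 85 mm and grips with 20 to 120 N. Pads are 22 mm wide; open, the fingers measure 114 mm over their backs; the gripper's body (76 mm by 85 mm) begins 54 mm behind the grasp point. The pads swing forward as they close: fully open they stand 13 mm farther back than shut.
Start: joints at [-1.446, 0.053, 1.613, -0, 1.476, -0.119], TCP at [0.151, -0.606, 0.231] pointing down, gripper open.
Joint ranges: [-3.01, 3.01], [-1.01, 2.22], [0.06, 2.58], [-1.02, 4.17], [0.09, 2.62], [-3.14, 3.14]. Speed limits (rad/s): [2.57, 2.57, 3.14, 3.14, 3.14, 3.14].

## Interface

Orientations are given as a unit quaternion [w, x, y, z].
In Python, from plant import manip gives the robot as it stands.
- The arm moves only by the tool move_arm, never from a script. Its argument "plan" is a list that holds one entry, the list of rows, each a list of 7 numbers: the shift along the tool's x, y, z as a fraction of full scale, then the turn, a rotation vector about the tool's x, y, z as a fraction of full scale, then the closure, from 0 (fully open) to 1 (shut). In form: [[[dx, dy, dz, wx, wy, wz, fingers], ...]]. A call has exactly 10 rows; each row shifts and turns the commanded pose from where the row before left it, along the tool's axes as they then stand; what a row does not reach is not made up. Full scale, the value 1, is 0.12 m for a shift and 0.15 rad for a turn. A row lasts 1/8 s, in which the tool goes at most 62.5 mm and 10.7 degrees, less where a joint would pass 70% of its speed; a pose out of reach is approached as far as the arm can. A call with a number of a shift or a turn outside -1 to 1 is refused whole. A call with a gripper value outside its range is refused whole. The fingers move at their own pace and stop on an object; the grip force is fixed at half the most. Time passes only in rows, so rows that do not move let the fingers close, or fill a call up. It gives the time, the measured TCP pose, the force, the opening and the grip force at its end, in the units of the state.
- manip.state(): the state, without advancing time (a new reading comes with each control period).
- manip.grab_frame(name): name is "scene" or "top"; returns a dict with "pixels" (384x512x3 uint8, blue, green, red), "depth" (384x512 float32, m along the optical axis (not along the pixel's ray), 0 where there is no reading), "vfov" (degrees; the focal length in pixels is half the picture's height over the tangent of half this angle, whatever the lens; pixels are square), "cx", "cy" (the principal point, pixels), "dist_coeffs" ([k1, k2, p1, p2, k3] as OpenCV has them; the pictures are not rectified), "view" (4x4, takes a point from world to camera coordinates). Camera axes: x right, y down, z forward; pixel columns grow to the right and rows downward; lengths in m; the calibration is good to about 2 mm. A picture is of the moment at which its call begins.
- manip.job_done(): hands the job in; it is judged then, once.
The state is a dict: "time": time; "joint_pos": joint angles; "joint_vel": joint speeds; "joint_efforts": joint torques, N m; "tool_pos": TCP position; "tool_rot": TCP orientation; "contact_force": force on the tool from outside, world axes, zero at the start; "ft_torque": the same for the moment, N m; "gripper_width": opening from 0.0 (shut) to 1.0 (fully open); "grasp_force": force on a finger pad.
Only numpy, scipy, OpenCV 4.12 (cv2) and the standard library are available. Lean on these libraries where they do the work, as an engineer would, in place of code of your own. Each camera call takes 0.05 s, during which the arm holds its last target. There are 200 camera calls.

## Task

Tighten the head of the little snare drum with the drum key: starting at the first rod clockwise of the strainer lever (seen from above) and working clockwise round the hoop, give each of the four rods one quarter turn clockwise, neither more nor less. Seat the key gently by feel, turn the rods with nothing but the key, keep the gripper off the drum and the key off its white head, and at the end leave the key standing fully home on the fourth rod so that it goes back with the drum. Leave the other lost property where it is.

Things in the scene. Friction and masses are not known exactly. Their poses are not given: they have to be found in the camera images.
- drum: Snare drum, shell 200 mm and steel hoops 216 mm across, fixed on a rubber mat. Origin: underside centre, on the table; z up; +x points at the strainer, a steel block with lever outside the shell, 27 to 90 mm up, reaching 140 mm out, midway between rods 4 and 1. Hoop top 106 mm up. Four hoop ears, 20 mm wide, to 127 mm out, carry the tension rods, 117 mm from the centre. Head and rods belong to it
- skin: the drum head: taut white plastic, 204 mm across, inside the upper hoop, its surface 97 mm above the table; its origin is that of the drum (underside centre)
- rod1_top (a point): top centre of rod 1's head, 122 mm up, 45 degrees clockwise (from above) of the strainer. Each rod: a round dome, 9.5 mm tapering to 6 mm, 2.5 mm tall; below it a square head 9.5 mm across flats, 11.5 mm tall; then a washer 15 mm across, 2 mm thick, flush on the ear. This point's axes are the drum's and do not turn: how the flats lie differs from rod to rod and must be felt (or seen close up)
- rod2_top (a point): the same for rod 2, 135 degrees clockwise of the strainer
- rod3_top (a point): the same for rod 3, 225 degrees clockwise of the strainer
- rod4_top (a point): the same for rod 4, 315 degrees clockwise of the strainer; the key is left on this one
- rod1 (a joint): turn of the first rod, rad, 0 at the start, growing clockwise seen from above (a quarter turn is 1.57). It turns against a steady drag of about 0.04 N m and stays where it is left
- rod2 (a joint): the same for the second rod
- rod3 (a joint): the same for the third rod
- rod4 (a joint): the same for the fourth rod
- key: steel T drum key, 60 mm tall, about 70 g, standing on its socket on the table. Origin: centre of the socket's mouth (foot); z up to the T bar, x along the bar. Bar 46 mm long, 12 mm thick (y), 44 to 60 mm above the origin; below it a shank 9.6 mm thick; the foot is a block 16.5 mm square, 17 mm tall, with a square socket 10.7 mm wide, 13.5 mm deep, its sides parallel to the key's x and y
- key_socket (a point): centre of the socket's mouth (the key's origin and axes). On a rod, out of line with the flats, it rides 1 to 3 mm down the dome and stops on the square's corners; in line (any of four quarter positions) it drops until it is 13.5 mm below the rod's top. Seated, the key has about 8 degrees of play either way before it turns the rod
- can: green plastic toy watering can, 90 mm across, 96 mm tall; origin under its centre; leave alone
- skittle: wooden skittle 152 mm tall, 52 mm across; origin under its centre; leave alone
- yoyo: steel yo-yo lying on its side, 56 mm across, 32 mm tall; origin under its centre; leave alone
- tin: navy pencil case tin 202 x 80 x 33 mm; origin under its centre, x along its length; leave alone
Mind the look-alikes: they are no part of the job. What is shaped like the key but pink or yellow is not meant.

How it is judged:
On the way, in this order (a step that is already met when the one before it is completed fails the run):
1. the key is lifted off the table (height (world z) of key_socket above 0.06 m), for 0.1 s.
2. the first rod has had its quarter turn (value of joint rod1 between 1.31 and 1.83 rad), for 0.2 s.
3. then the second (value of joint rod2 between 1.31 and 1.83 rad), for 0.2 s.
4. then the third (value of joint rod3 between 1.31 and 1.83 rad), for 0.2 s.
5. then the fourth (value of joint rod4 between 1.31 and 1.83 rad), for 0.2 s.
At the end, for the whole second after the job is handed in: Each of the four rods stands 75 to 105 degrees clockwise of where it started, and the released key stands at rest and upright (within 11 degrees) on the fourth rod, its mouth at least 11 mm below the rod's top and within 4 mm of its axis (all of step 2 and all of step 3 and all of step 4 and all of step 5 and horizontal distance between key_socket and rod4_top below 0.004 m and z of key_socket in the frame of rod4_top below -0.011 m and angle between key's own z axis and vertical below 0.2 rad and linear speed of key below 0.02 m/s); the robot touches nothing.
It fails at once if a rod is overtightened (more than 105 degrees in all) or slackened (more than 15 degrees backwards) (value of joint any of rod1, rod2, rod3, rod4 above 1.83 rad or value of joint any of rod1, rod2, rod3, rod4 below -0.26 rad).
It fails at once if the key is forced onto the drum or its rods with more than 45 N (contact force between key and drum above 45 N).
It fails at once if the key presses on the drum head with more than 4 N (contact force between key and skin above 4 N).
It fails at once if the gripper touches the drum, its head or its rods (more than 3 N): rods are turned with the key only (contact force between any of the fingers, the arm and drum above 3 N).
It fails at once if other lost property is moved by more than 30 mm (distance of any of can, skittle, yoyo, tin from where it was at the start of the episode above 0.03 m).
It also fails if it takes over 72 s, if anything falls off the work surface, if the arm or the gripper's body presses on something with over 40 N, if the wrist force passes 120 N, or if a joint passes its speed limit or range.

## Working session

There is one attempt and no reset: what is moved stays moved. The work goes in short steps, Python scripts to look and compute and a tool call to move; the robot and the scene stay as the last step left them, time stands still between calls to the robot, and variables do not carry over. Pictures are saved under pics/ and viewed, at most 10 in all, crops included, and the job is handed in when it is done.

Besides the shell and the picture viewer there is one more tool, called after "Call:" as a command line: name --argument value ..., lists and objects as JSON in quotes. move_arm: Moves the arm, as the interface text tells. Its arguments: {"type":"object","properties":{"plan":{"type":"array"}},"required":["plan"]}

```bash
mkdir -p pics; ls; cat > h.py <<'E'
import numpy as np, cv2
from plant import manip
def K(f):
    h=f["pixels"].shape[0]; fl=h/2/np.tan(np.radians(f["vfov"])/2)
    return np.array([[fl,0,f["cx"]],[0,fl,f["cy"]],[0,0,1.]])
def ray(f,uv,z):
    """pixels -> world points on plane z"""
    p=cv2.undistortPoints(np.float64(uv).reshape(-1,1,2),K(f),np.float64(f["dist_coeffs"])).reshape(-1,2)
    V=np.array(f["view"]);R,t=V[:3,:3],V[:3,3]
    o=-R.T@t; d=np.c_[p,np.ones(len(p))]@R
    return o+d*((z-o[2])/d[:,2])[:,None]
def dep(f,uv):
    uv=np.float64(uv).reshape(-1,2)
    p=cv2.undistortPoints(uv.reshape(-1,1,2),K(f),np.float64(f["dist_coeffs"])).reshape(-1,2)
    d=np.array([f["depth"][int(round(v)),int(round(u))] for u,v in uv])
    V=np.array(f["view"]);R,t=V[:3,:3],V[:3,3]
    return (np.c_[p,np.ones(len(p))]*d[:,None]-t)@R
def proj(f,P):
    V=np.array(f["view"]);
    return cv2.projectPoints(np.float64(P).reshape(-1,1,3),cv2.Rodrigues(V[:3,:3])[0],V[:3,3],K(f),np.float64(f["dist_coeffs"]))[0].reshape(-1,2)
E
python3 - <<'E'
from h import *
import pickle
for n in("top","scene"):
    f=manip.grab_frame(n); pickle.dump(f,open(n+".pkl","wb"))
    cv2.imwrite(f"pics/{n}0.png",f["pixels"])
    print(n,f["vfov"],f["cx"],f["cy"],f["dist_coeffs"],np.round(f["view"],3).tolist())
print(manip.state())
E
```

```text
pics
top 54.12221153363896 256.10515131333426 193.64251837366257 [-0.06334613  0.          0.          0.          0.        ] [[0.022, -1.0, 0.006, 0.019], [-0.988, -0.023, -0.153, 0.585], [0.153, -0.003, -0.988, 1.064], [0.0, 0.0, 0.0, 1.0]]
scene 48.46619907347771 258.4459015176751 196.6308777848717 [-0.02546803  0.          0.          0.          0.        ] [[0.744, 0.669, -0.006, -0.443], [0.433, -0.489, -0.757, -0.17], [-0.509, 0.56, -0.654, 1.533], [0.0, 0.0, 0.0, 1.0]]
{'time': 0.1, 'joint_pos': array([-1.44600813e+00,  5.33285772e-02,  1.61418510e+00,  9.11655239e-06,
        1.47602922e+00, -1.19018087e-01]), 'joint_vel': array([-0.00022693, -0.00233362, -0.00368575, -0.00041238,  0.00012942,
       -0.00064873]), 'joint_efforts': array([-1.62944525e-04, -3.94905281e+01, -3.71361530e+01, -1.89660545e-04,
        3.96609306e-03, -1.39408920e-05]), 'tool_pos': array([ 0.15079254, -0.60593505,  0.23014561]), 'tool_rot': array([-9.75128133e-04,  9.92578590e-01,  1.21600956e-01,  1.72411160e-06]), 'contact_force': array([0.24732437, 0.24931674, 0.04404788]), 'ft_torque': array([ 0.02402307,  0.03124598, -0.01123366]), 'grasp_force': 0.0, 'gripper_width': 0.9971746243687897}
```

```bash
python3 -c "
import cv2,numpy as np
a=cv2.imread('pics/top0.png');b=cv2.imread('pics/scene0.png')
cv2.imwrite('pics/both.png',cv2.resize(np.vstack([a,b]),None,fx=.78,fy=.78) if 0 else a)"
```

```text
(no output)
```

View pics/top0.png

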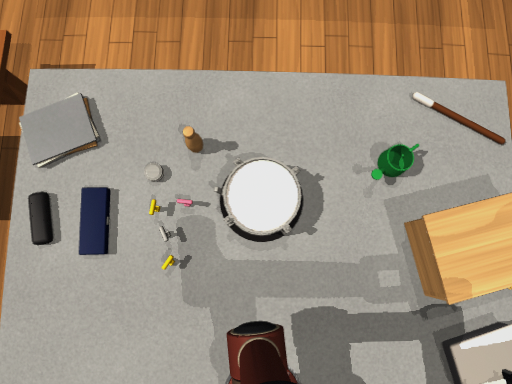

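View pics/scene0.png

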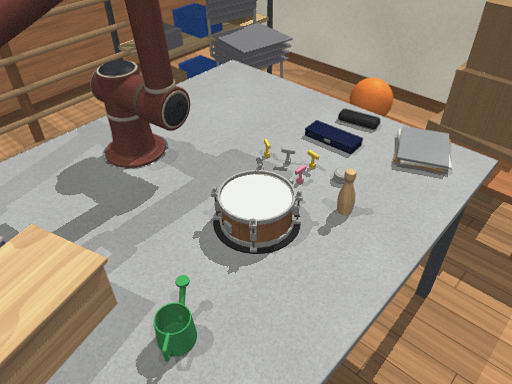

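The steel key is at (165,233) in the top view. Look-alikes are the yellow ones at (153,207) and (168,262) and the pink one at (184,202). The other items are the drum (262,197), can (397,160), skittle (193,140), yo-yo (153,172) and tin (95,220).

```bash
python3 - <<'E'
import pickle
from h import *
f=pickle.load(open("top.pkl","rb"));s=pickle.load(open("scene.pkl","rb"))
a=cv2.resize(f["pixels"][145:275,140:310],(785,600),interpolation=cv2.INTER_CUBIC)
cv2.imwrite("pics/c1.png",a)
b=cv2.resize(s["pixels"][135:255,200:360],(800,600),interpolation=cv2.INTER_CUBIC)
cv2.imwrite("pics/c2.png",b)
# white skin
for n,g in(("top",f),("scene",s)):
    m=cv2.inRange(g["pixels"],(225,225,225),(255,255,255))
    k,l,st,c=cv2.connectedComponentsWithStats(m)
    i=1+np.argmax(st[1:,4]); print(n,st[i],c[i])
    cn=max(cv2.findContours((l==i).astype(np.uint8),0,1)[0],key=len)
    P=ray(g,cn.reshape(-1,2),.097)
    c,r=cv2.minEnclosingCircle(P[:,:2].astype(np.float32)); print(c,r, P[:,:2].min(0),P[:,:2].max(0), dep(g,[st[i][:2]+st[i][2:4]/2]))
E
```

```text
top [ 228  161   69   70 3725] [262.42255034 195.3009396 ]
(0.5734301209449768, 0.015260240994393826) 0.09896322339773178 [ 0.47501937 -0.08017823] [0.6715524  0.11107402] [[0.57112443 0.01405119 0.09306104]]
scene [ 221  174   71   45 2473] [255.79215528 196.48847554]
(0.5734949707984924, 0.01602204144001007) 0.09945666790008545 [ 0.47460784 -0.07958234] [0.67142677 0.11183445] [[0.57538973 0.01612304 0.09466075]]
```

View pics/c1.png

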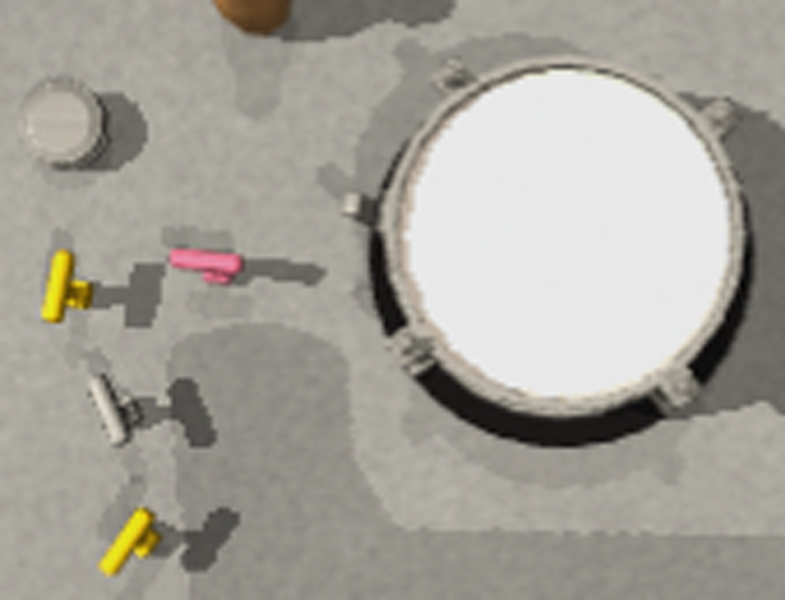

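View pics/c2.png

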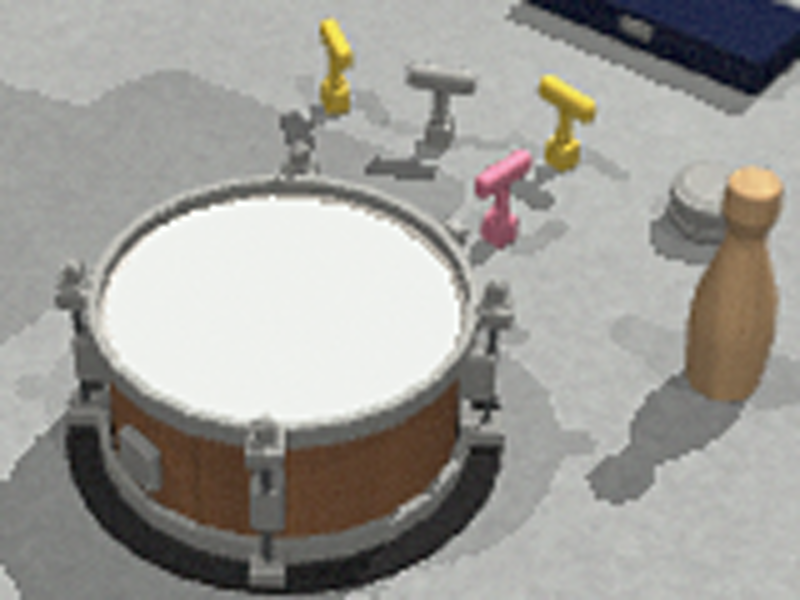

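The crops show the strainer at crop (355,205), on the +y side. That makes the rods upper-left (453,78) = 1, upper-right (715,115) = 2, lower-right (676,388) = 3 and lower-left (412,350) = 4. The steel key's bar runs from (90,378) to (122,443). It is neither pink nor yellow and it is T-shaped, so it is the key I want.

```bash
python3 - <<'E'
import pickle
from h import *
f=pickle.load(open("top.pkl","rb"));s=pickle.load(open("scene.pkl","rb"))
u=lambda x,y:(140+(x+.5)/4.618-.5,145+(y+.5)/4.615-.5)
w=lambda x,y:(200+(x+.5)/5-.5,135+(y+.5)/5-.5)
print("bar",ray(f,[u(92,378),u(122,440),u(107,409)],.057))
print("bar scene",ray(s,[w(410,70),w(475,82),w(442,76)],.055))
R=ray(f,[u(453,74),u(717,112),u(677,382),u(411,344)],.120); S=ray(s,[w(497,290),w(266,428),w(72,268),w(299,145)],.120)
print("rods top",R,"\n scene 1,2,3,4",S)
print("strainer", ray(f,[u(355,205)],.08))
for A in (R,S):
    c=A.mean(0); d=A-c
    for i in range(4): print(i+1,np.hypot(*d[i,:2]),np.degrees(np.arctan2(d[i,1],d[i,0]))+45+90*i)
    print(c)
# depth cloud near key
for n,g,b in(("top",f,(155,222,176,246)),("scene",s,(276,144,300,168))):
    vv,uu=np.mgrid[b[1]:b[3],b[0]:b[2]]
    P=dep(g,np.c_[uu.ravel(),vv.ravel()]); px=g["pixels"][vv,uu].reshape(-1,3).astype(int)
    ok=(P[:,2]>.04)&(P[:,2]<.07)&(np.ptp(px,axis=1)<40)
    Q=P[ok]; c=Q.mean(0); e=np.linalg.eigh(np.cov(Q[:,:2].T)); v=e[1][:,1]
    t=(Q[:,:2]-c[:2])@v; print(n,ok.sum(),c,"mid",c[:2]+v*(t.max()+t.min())/2,"len",np.ptp(t),"ang",np.degrees(np.arctan2(v[1],v[0])),Q[:,2].min(),Q[:,2].max())
# mosaic of rods
ims=[]
a0=np.radians(82)
for g in(f,s):
    row=[]
    for k in range(4):
        a=a0-np.radians(45+90*k); p=proj(g,[.5735+.117*np.cos(a),.0157+.117*np.sin(a),.122])[0]
        i=np.round(p).astype(int); c=g["pixels"][i[1]-10:i[1]+11,i[0]-10:i[0]+11]
        c=cv2.resize(c,(195,195),interpolation=cv2.INTER_CUBIC)
        q=((p-i+10.5)*195/21).astype(int); cv2.drawMarker(c,tuple(map(int,q)),(0,0,255),0,8,1); row.append(c)
    ims.append(np.hstack(row))
cv2.imwrite("pics/m.png",np.vstack(ims))
E
```

```text
bar [[0.48044584 0.30884483 0.057     ]
 [0.44239224 0.28782187 0.057     ]
 [0.46137064 0.29829824 0.057     ]]
bar scene [[0.44198163 0.28865657 0.055     ]
 [0.48347021 0.30650807 0.055     ]
 [0.46255563 0.29739327 0.055     ]]
rods top [[ 0.66512375  0.08566767  0.12      ]
 [ 0.64546707 -0.07394581  0.12      ]
 [ 0.48249908 -0.05148351  0.12      ]
 [ 0.50131676  0.10552837  0.12      ]] 
 scene 1,2,3,4 [[ 0.67090228  0.08321503  0.12      ]
 [ 0.6498704  -0.07972572  0.12      ]
 [ 0.48398318 -0.05726079  0.12      ]
 [ 0.50173875  0.11058927  0.12      ]]
strainer [[0.5901595  0.14586514 0.08      ]]
1 0.1147542198327391 82.10333858439876
2 0.11547525873348176 83.48755342642696
3 0.11363764048149302 81.70784905720762
4 0.11472378106129795 444.05586109609607
[0.57360166 0.01644168 0.12      ]
1 0.11683715296645533 81.20358324339364
2 0.11911323611026783 82.94710655976215
3 0.11700230041685199 82.64751452807491
4 0.12205647529305717 442.84494221048453
[0.57662365 0.01420445 0.12      ]
top 73 [0.4608321  0.29686551 0.05703631] mid [0.46106785 0.29697992] len 0.045239970192605936 ang -154.11231083348486 0.046069741019026805 0.0639625139905734
scene 70 [0.4641216  0.29564644 0.05366499] mid [0.46442774 0.29577494] len 0.043006754796684435 ang -157.23055992322932 0.04065005685224748 0.062406410839957134
```

View pics/m.png

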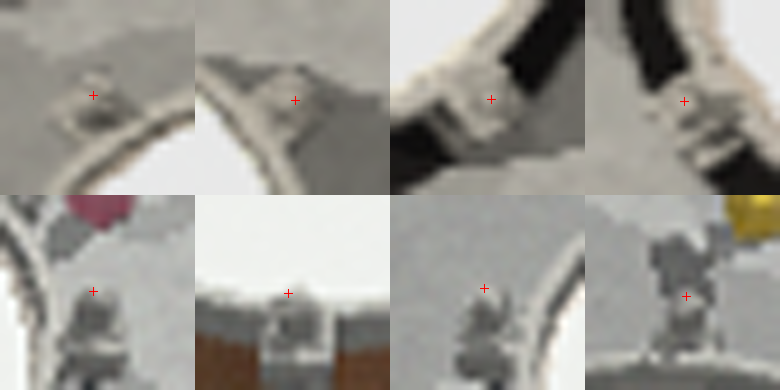

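```bash
cat >> h.py <<'E'
from scipy.spatial.transform import Rotation as Rn
def rel(*targets):
    s=manip.state(); q=np.array(s["tool_rot"]); R=Rn.from_quat(np.r_[q[1:],q[0]]).as_matrix()
    print("t",round(s["time"],2),"pos",np.round(s["tool_pos"],4),"yaw",round(float(np.degrees(np.arctan2(R[1,0],R[0,0]))),1),"zaxis",np.round(R[:,2],4),"q",np.round(s["joint_pos"],2),"F",np.round(s["contact_force"],2),"T",np.round(s["ft_torque"],3),"w",round(s["gripper_width"],3),round(s["grasp_force"],1))
    p=np.array(s["tool_pos"])
    for t in targets: t=np.array(t); print("tool mm",np.round(R.T@(t-p)*1000,1)); p=t
E
python3 - <<'E'
import pickle
from h import *
f=pickle.load(open("top.pkl","rb"))
print(dep(f,[(420,235),(450,250),(480,230),(450,285),(412,240),(450,296),(440,290),(470,350)]).round(3))
rel([.151,-.606,.30],[.40,-.15,.30],[.4615,.2972,.15],[.4615,.2972,.035])
E
```

```text
[[ 0.47  -0.432  0.094]
 [ 0.429 -0.481  0.164]
 [ 0.482 -0.567  0.162]
 [ 0.338 -0.476  0.164]
 [ 0.459 -0.438  0.024]
 [ 0.31  -0.475  0.164]
 [ 0.32  -0.475  0.111]
 [ 0.15  -0.58   0.066]]
t 0.1 pos [ 0.1508 -0.6059  0.2301] yaw 14.0 zaxis [-2.0e-04  1.9e-03 -1.0e+00] q [-1.45  0.05  1.61  0.    1.48 -0.12] F [0.25 0.25 0.04] T [ 0.024  0.031 -0.011] w 0.997 0.0
tool mm [  0.2  -0.  -69.9]
tool mm [ 351.7 -382.4    0.8]
tool mm [ 167.6 -418.8  150.9]
tool mm [ -0.    0.2 115. ]
```

Call:
move_arm --plan '[[[0, 0, -0.3, 0, 0, 0, 0], [0, 0, -0.3, 0, 0, 0, 0], [0.33, -0.36, 0, 0, 0, 0, 0], [0.33, -0.36, 0, 0, 0, 0, 0], [0.33, -0.36, 0, 0, 0, 0, 0], [0.33, -0.36, 0, 0, 0, 0, 0], [0.33, -0.36, 0, 0, 0, 0, 0], [0.33, -0.36, 0, 0, 0, 0, 0], [0.33, -0.36, 0, 0, 0, 0, 0], [0.33, -0.36, 0, 0, 0, 0, 0]]]'

```text
time: 1.35
tool_pos: [0.3752, -0.1928, 0.3029]
tool_rot: [0.0, 0.993, 0.121, 0.0]
contact_force: [1.5, -0.5, 0.1]
gripper_width: 1.0
grasp_force: 0.0
```

```bash
python3 -c "
from h import *
rel([.4615,.2972,.15],[.4615,.2972,.035])"
```

```text
t 1.35 pos [ 0.3752 -0.1928  0.3029] yaw 13.9 zaxis [ 2.e-04 -0.e+00 -1.e+00] q [-0.65 -0.49  1.96  0.    1.68  0.68] F [ 1.46 -0.46  0.14] T [-0.021 -0.01  -0.067] w 1.0 0.0
tool mm [ 201.8 -454.8  153. ]
tool mm [ -0.  -0. 115.]
```

Call:
move_arm --plan '[[[0.187, -0.421, 0.142, 0, 0, 0, 0], [0.187, -0.421, 0.142, 0, 0, 0, 0], [0.187, -0.421, 0.142, 0, 0, 0, 0], [0.187, -0.421, 0.142, 0, 0, 0, 0], [0.187, -0.421, 0.142, 0, 0, 0, 0], [0.187, -0.421, 0.142, 0, 0, 0, 0], [0.187, -0.421, 0.142, 0, 0, 0, 0], [0.187, -0.421, 0.142, 0, 0, 0, 0], [0.187, -0.421, 0.142, 0, 0, 0, 0], [0, 0, 0, 0, 0, -1, 0]]]'

```text
time: 2.6
tool_pos: [0.4595, 0.2977, 0.1468]
tool_rot: [0.0, 0.98, 0.2, -0.003]
contact_force: [0.4, -1.6, 0.7]
gripper_width: 0.997
grasp_force: 0.0
```

```bash
python3 - <<'E'
from h import *
rel([.4615,.2972,.035])
f=manip.grab_frame("top"); s=manip.grab_frame("scene")
a=f["pixels"][170:290,110:240];b=s["pixels"][100:220,240:370]
cv2.imwrite("pics/g.png",cv2.resize(np.hstack([a,b]),(780,360),interpolation=cv2.INTER_CUBIC))
E
```

```text
t 2.6 pos [0.4595 0.2977 0.1468] yaw 23.0 zaxis [-0.005  -0.0018 -1.    ] q [ 0.44 -0.06  1.87  0.    1.34  1.61] F [ 0.42 -1.64  0.71] T [-0.056 -0.016  0.035] w 0.997 0.0
tool mm [  2.3   1.3 111.8]
```

View pics/g.png

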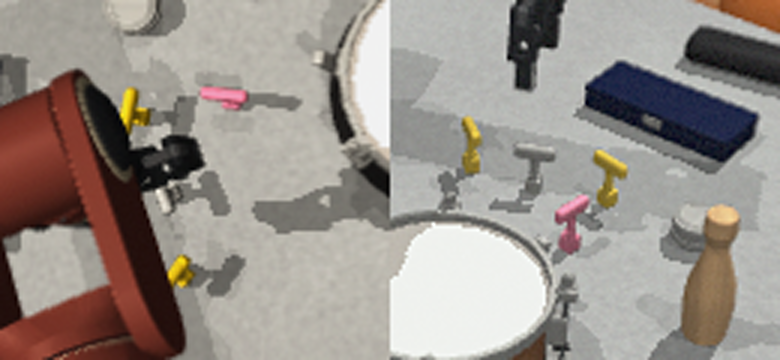

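The picture shows the gripper above the grey key, which stands at about (533,155) in the right half; the look-alikes are clear of the fingers. Next I descend and close.

Call:
move_arm --plan '[[[0.02, 0.01, 0.2, 0, 0, -0.3, 0], [0, 0, 0.37, 0, 0, 0, 0], [0, 0, 0.36, 0, 0, 0, 0], [0, 0, 0, 0, 0, 0, 0], [0, 0, 0, 0, 0, 0, 1], [0, 0, 0, 0, 0, 0, 1], [0, 0, 0, 0, 0, 0, 1], [0, 0, 0, 0, 0, 0, 1], [0, 0, 0, 0, 0, 0, 1], [0, 0, 0, 0, 0, 0, 1]]]'

```text
time: 3.95
tool_pos: [0.4642, 0.2954, 0.039]
tool_rot: [-0.0, 0.976, 0.218, 0.0]
contact_force: [-0.3, -0.7, 3.0]
gripper_width: 0.123
grasp_force: 62.4
```

```bash
python3 -c "
from h import *
rel()"
```

```text
t 3.95 pos [0.4642 0.2954 0.039 ] yaw 25.1 zaxis [ 9.e-04  4.e-04 -1.e+00] q [0.43 0.08 1.93 0.   1.13 1.56] F [-0.33 -0.72  3.04] T [-0.04   0.103 -0.019] w 0.123 62.4
```

```bash
python3 -c "
import numpy as np
y=np.radians(25.1);d=np.array([.6666-.4642,.0869-.2954])/7/.12
for i in range(7):
    print(round(np.cos(y)*d[0]+np.sin(y)*d[1],3),round(np.sin(y)*d[0]-np.cos(y)*d[1],3)); y+=.15
print(np.degrees(y))"
```

```text
0.113 0.327
0.063 0.34
0.011 0.346
-0.041 0.344
-0.091 0.334
-0.14 0.316
-0.186 0.292
85.26056848873642
```

Call:
move_arm --plan '[[[0, 0, -0.5, 0, 0, 0, 1], [0, 0, -0.5, 0, 0, 0, 1], [0, 0, -0.3, 0, 0, 0, 1], [0.113, 0.327, 0, 0, 0, -1, 1], [0.063, 0.34, 0, 0, 0, -1, 1], [0.011, 0.346, 0, 0, 0, -1, 1], [-0.041, 0.344, 0, 0, 0, -1, 1], [-0.091, 0.334, 0, 0, 0, -1, 1], [-0.14, 0.316, 0, 0, 0, -1, 1], [-0.186, 0.292, 0, 0, 0, -1, 1]]]'

```text
time: 5.2
tool_pos: [0.6669, 0.0857, 0.1933]
tool_rot: [-0.001, 0.734, 0.679, -0.001]
contact_force: [0.5, 1.8, -0.1]
gripper_width: 0.124
grasp_force: 61.9
```

```bash
python3 - <<'E'
from h import *
rel([.6666,.0869,.195])
f=manip.grab_frame("top"); s=manip.grab_frame("scene")
p=proj(s,[[.6666,.0869,.122],[.6666,.0869,.16]]); print(p, proj(f,[.6666,.0869,.122]))
a=s["pixels"][140:220,250:350]
cv2.imwrite("pics/r1.png",cv2.resize(a,(750,600),interpolation=cv2.INTER_CUBIC))
E
```

```text
t 5.2 pos [0.6669 0.0857 0.1933] yaw 85.6 zaxis [-1.5e-03  1.0e-04 -1.0e+00] q [0.02 0.19 1.53 0.   1.43 0.09] F [ 0.45  1.76 -0.15] T [ 0.017 -0.023 -0.005] w 0.124 61.9
tool mm [ 1.2 -0.4 -1.7]
[[298.62305767 190.709934  ]
 [299.40722805 179.80502664]] [[237.24603694 159.94455878]]
```

View pics/r1.png

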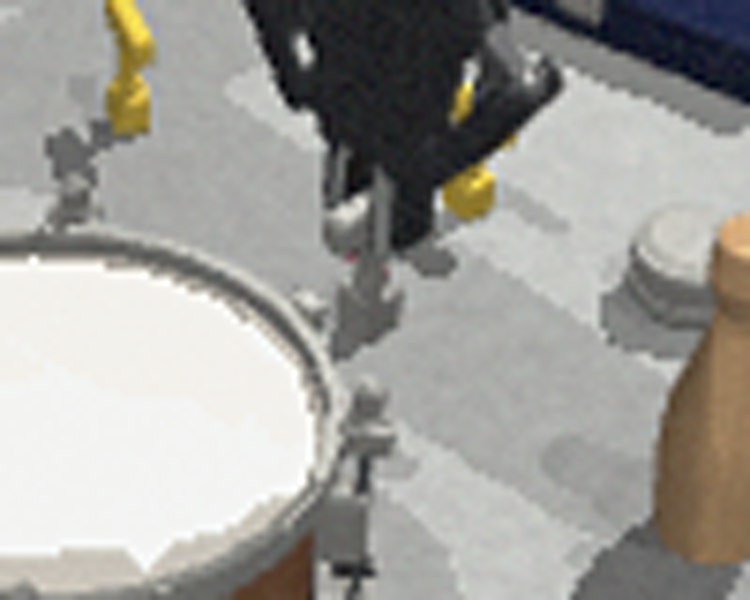

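Key held. In the crop the foot is at (368,318) and the rod-1 dome at (368,380), so they line up. Descending gently.

Call:
move_arm --plan '[[[0.01, -0.003, 0.1, 0, 0, 0, 1], [0, 0, 0.11, 0, 0, 0, 1], [0, 0, 0.005, 0, 0, 0, 1], [0, 0, 0.005, 0, 0, 0, 1], [0, 0, 0.005, 0, 0, 0, 1], [0, 0, 0.005, 0, 0, 0, 1], [0, 0, 0.005, 0, 0, 0, 1], [0, 0, 0.005, 0, 0, 0, 1], [0, 0, 0.005, 0, 0, 0, 1], [0, 0, 0.005, 0, 0, 0, 1]]]'

```text
time: 6.55
tool_pos: [0.6662, 0.088, 0.1643]
tool_rot: [-0.0, 0.736, 0.678, -0.0]
contact_force: [-0.3, -0.8, -0.9]
gripper_width: 0.129
grasp_force: 61.9
```

```bash
python3 -c "
from h import *
rel()"
```

```text
t 6.55 pos [0.6662 0.088  0.1643] yaw 85.3 zaxis [-0.  0. -1.] q [0.02 0.21 1.56 0.   1.38 0.1 ] F [-0.28 -0.81 -0.91] T [-0.002  0.009 -0.014] w 0.129 61.9
```

Call:
move_arm --plan '[[[0, 0.005, 0.005, 0, 0, 0, 1], [0, 0, 0.005, 0, 0, 0, 1], [0, 0, 0.005, 0, 0, 0, 1], [0, 0, 0.005, 0, 0, 0, 1], [0, 0, 0.005, 0, 0, 0, 1], [0, 0, 0.005, 0, 0, 0, 1], [0, 0, 0.005, 0, 0, 0, 1], [0, 0, 0.005, 0, 0, 0, 1], [0, 0, 0.005, 0, 0, 0, 1], [0, 0, 0.005, 0, 0, 0, 1]]]'

```text
time: 7.8
tool_pos: [0.6669, 0.088, 0.1585]
tool_rot: [0.0, 0.736, 0.678, 0.0]
contact_force: [-0.9, 0.8, 0.6]
gripper_width: 0.122
grasp_force: 62.0
```

```bash
python3 -c "
from h import *
rel()"
```

```text
t 7.8 pos [0.6669 0.088  0.1585] yaw 85.3 zaxis [ 3.e-04  2.e-04 -1.e+00] q [0.02 0.21 1.56 0.   1.37 0.1 ] F [-0.91  0.83  0.59] T [ 0.029  0.061 -0.04 ] w 0.122 62.0
```

Call:
move_arm --plan '[[[0, 0.0, 0.005, 0, 0, 0, 1], [0, 0, 0.005, 0, 0, 0, 1], [0, 0, 0.005, 0, 0, 0, 1], [0, 0, 0.005, 0, 0, 0, 1], [0, 0, 0.005, 0, 0, 0, 1], [0, 0, 0.005, 0, 0, 0, 1], [0, 0, 0.0, 0, 0, 0, 1], [0, 0, 0.0, 0, 0, 0, 1], [0, 0, 0.0, 0, 0, 0, 1], [0, 0, 0.0, 0, 0, 0, 1]]]'

```text
time: 9.05
tool_pos: [0.6675, 0.088, 0.1574]
tool_rot: [0.001, 0.735, 0.678, 0.001]
contact_force: [-2.9, 0.4, 9.4]
gripper_width: 0.123
grasp_force: 63.4
```

```bash
python3 -c "
from h import *
rel()"
```

```text
t 9.05 pos [0.6675 0.088  0.1574] yaw 85.3 zaxis [ 2.1e-03  1.0e-04 -1.0e+00] q [0.02 0.21 1.56 0.   1.36 0.1 ] F [-2.95  0.43  9.4 ] T [-0.013  0.654 -0.055] w 0.123 63.4
```

Contact at TCP z 0.1574 with 9.4 N, so it is riding on the corners and the stiffness is about 2.5 N/mm. I'll sweep clockwise 15° per call, with a small −x correction.

Call:
move_arm --plan '[[[0, -0.008, 0, 0, 0, 0.175, 1], [0, 0, 0, 0, 0, 0.175, 1], [0, 0, 0, 0, 0, 0.175, 1], [0, 0, 0, 0, 0, 0.175, 1], [0, 0, 0, 0, 0, 0.175, 1], [0, 0, 0, 0, 0, 0.175, 1], [0, 0, 0, 0, 0, 0.175, 1], [0, 0, 0, 0, 0, 0.175, 1], [0, 0, 0, 0, 0, 0.175, 1], [0, 0, 0, 0, 0, 0.175, 1]]]'

```text
time: 10.3
tool_pos: [0.6673, 0.0881, 0.1576]
tool_rot: [0.001, 0.818, 0.575, 0.002]
contact_force: [-1.0, 1.1, 9.2]
gripper_width: 0.125
grasp_force: 63.2
```

Call:
move_arm --plan '[[[0, 0, 0, 0, 0, 0.175, 1], [0, 0, 0, 0, 0, 0.175, 1], [0, 0, 0, 0, 0, 0.175, 1], [0, 0, 0, 0, 0, 0.175, 1], [0, 0, 0, 0, 0, 0.175, 1], [0, 0, 0, 0, 0, 0.175, 1], [0, 0, 0, 0, 0, 0.175, 1], [0, 0, 0, 0, 0, 0.175, 1], [0, 0, 0, 0, 0, 0.175, 1], [0, 0, 0, 0, 0, 0.175, 1]]]'

```text
time: 11.55
tool_pos: [0.6676, 0.0879, 0.1577]
tool_rot: [0.001, 0.886, 0.463, 0.002]
contact_force: [-1.0, -0.8, 8.5]
gripper_width: 0.121
grasp_force: 63.1
```

Call:
move_arm --plan '[[[0, 0, 0, 0, 0, 0.175, 1], [0, 0, 0, 0, 0, 0.175, 1], [0, 0, 0, 0, 0, 0.175, 1], [0, 0, 0, 0, 0, 0.175, 1], [0, 0, 0, 0, 0, 0.175, 1], [0, 0, 0, 0, 0, 0.175, 1], [0, 0, 0, 0, 0, 0.175, 1], [0, 0, 0, 0, 0, 0.175, 1], [0, 0, 0, 0, 0, 0.175, 1], [0, 0, 0, 0, 0, 0.175, 1]]]'

```text
time: 12.8
tool_pos: [0.6676, 0.0878, 0.1576]
tool_rot: [0.001, 0.939, 0.343, 0.002]
contact_force: [-0.5, -0.1, 7.4]
gripper_width: 0.125
grasp_force: 63.0
```

Call:
move_arm --plan '[[[0, 0, 0, 0, 0, 0.175, 1], [0, 0, 0, 0, 0, 0.175, 1], [0, 0, 0, 0, 0, 0.175, 1], [0, 0, 0, 0, 0, 0.175, 1], [0, 0, 0, 0, 0, 0.175, 1], [0, 0, 0, 0, 0, 0.175, 1], [0, 0, 0, 0, 0, 0.175, 1], [0, 0, 0, 0, 0, 0.175, 1], [0, 0, 0, 0, 0, 0.175, 1], [0, 0, 0, 0, 0, 0.175, 1]]]'

```text
time: 14.05
tool_pos: [0.6671, 0.0879, 0.1553]
tool_rot: [0.0, 0.976, 0.217, 0.002]
contact_force: [6.1, -0.5, 1.8]
gripper_width: 0.127
grasp_force: 62.3
```

Call:
move_arm --plan '[[[0.009, 0.004, 0, 0, 0, 0, 1], [0, 0, 0.007, 0, 0, 0, 1], [0, 0, 0.007, 0, 0, 0, 1], [0, 0, 0.007, 0, 0, 0, 1], [0, 0, 0.007, 0, 0, 0, 1], [0, 0, 0.007, 0, 0, 0, 1], [0, 0, 0.007, 0, 0, 0, 1], [0, 0, 0.007, 0, 0, 0, 1], [0, 0, 0, 0, 0, 0, 1], [0, 0, 0, 0, 0, 0, 1]]]'

```text
time: 15.3
tool_pos: [0.6676, 0.0879, 0.1494]
tool_rot: [0.0, 0.976, 0.218, 0.001]
contact_force: [5.3, -0.5, 3.9]
gripper_width: 0.126
grasp_force: 62.6
```

```bash
python3 -c "
from h import *
rel()"
```

```text
t 15.3 pos [0.6676 0.0879 0.1494] yaw 25.1 zaxis [ 1.7e-03 -2.0e-04 -1.0e+00] q [ 0.02  0.22  1.57 -0.    1.35  1.15] F [ 5.3  -0.51  3.88] T [-0.124 -1.123 -0.071] w 0.126 62.6
```

Call:
move_arm --plan '[[[0.011, 0.005, 0.01, 0, 0, 0, 1], [0, 0, 0.008, 0, 0, 0.9, 1], [0, 0, 0.008, 0, 0, 0.9, 1], [0, 0, 0, 0, 0, 0.9, 1], [0, 0, 0, 0, 0, 0.9, 1], [0, 0, 0, 0, 0, 0.9, 1], [0, 0, 0, 0, 0, 0.9, 1], [0, 0, 0, 0, 0, 0.9, 1], [0, 0, 0, 0, 0, 0.9, 1], [0, 0, 0, 0, 0, 0, 1]]]'

```text
time: 16.55
tool_pos: [0.6677, 0.0871, 0.1471]
tool_rot: [0.001, 0.949, -0.315, -0.001]
contact_force: [-1.6, -3.4, 10.5]
gripper_width: 0.128
grasp_force: 63.4
```

```bash
python3 -c "
from h import *
rel()"
```

```text
t 16.55 pos [0.6677 0.0871 0.1471] yaw -36.8 zaxis [-0.0025 -0.002  -1.    ] q [ 0.02  0.23  1.56 -0.    1.35  2.23] F [-1.56 -3.38 10.51] T [-0.573  0.264  0.026] w 0.128 63.4
```

Call:
move_arm --plan '[[[0, 0, 0, 0, 0, 0.85, 1], [0, 0, 0, 0, 0, 0.85, 1], [0, 0, 0, 0, 0, 0.85, 1], [0, 0, 0, 0, 0, 0.85, 1], [0, 0, 0, 0, 0, 0.85, 1], [0, 0, 0, 0, 0, 0, 1], [0, 0, -0.1, 0, 0, 0, 1], [0, 0, -0.25, 0, 0, 0, 1], [0, 0, 0, 0, 0, -0.5, 1], [0, 0, 0, 0, 0, -1, 1]]]'

```text
time: 17.8
tool_pos: [0.6665, 0.0886, 0.1863]
tool_rot: [0.001, 0.866, -0.501, -0.003]
contact_force: [-0.7, 0.2, -0.8]
gripper_width: 0.125
grasp_force: 61.9
```

```bash
cat >> h.py <<'E'
def trav(tgt,n,w):
    s=manip.state(); q=np.array(s["tool_rot"]); R=Rn.from_quat(np.r_[q[1:],q[0]]).as_matrix()
    y=np.arctan2(R[1,0],R[0,0]); d=(np.array(tgt)-s["tool_pos"][:2])/n/.12
    for i in range(n):
        print(round(np.cos(y)*d[0]+np.sin(y)*d[1],3),round(np.sin(y)*d[0]-np.cos(y)*d[1],3)); y-=.15*w
E
python3 -c "
from h import *
rel()
trav([.6455,-.0764],8,-1)"
```

```text
t 17.8 pos [0.6665 0.0886 0.1863] yaw -60.1 zaxis [-5.8e-03  9.0e-04 -1.0e+00] q [0.02 0.19 1.53 0.   1.42 2.64] F [-0.67  0.25 -0.85] T [-0.08  -0.006 -0.054] w 0.125 61.9
0.138 0.105
0.121 0.124
0.101 0.141
0.079 0.154
0.055 0.164
0.03 0.171
0.004 0.173
-0.022 0.172
```

Call:
move_arm --plan '[[[0.138, 0.105, 0, 0, 0, -1, 1], [0.121, 0.124, 0, 0, 0, -1, 1], [0.101, 0.141, 0, 0, 0, -1, 1], [0.079, 0.154, 0, 0, 0, -1, 1], [0.055, 0.164, 0, 0, 0, -1, 1], [0.03, 0.171, 0, 0, 0, -1, 1], [0.004, 0.173, 0, 0, 0, -1, 1], [-0.022, 0.172, 0, 0, 0, -1, 1], [0, 0, 0.1, 0, 0, -0.8, 1], [0, 0, 0.06, 0, 0, 0, 1]]]'

```text
time: 19.05
tool_pos: [0.6447, -0.0762, 0.166]
tool_rot: [-0.001, 0.991, 0.132, -0.003]
contact_force: [-0.7, -0.2, -1.3]
gripper_width: 0.126
grasp_force: 61.9
```

```bash
python3 - <<'E'
from h import *
rel([.6457,-.0764,.164])
E
```

```text
t 19.05 pos [ 0.6447 -0.0762  0.166 ] yaw 15.2 zaxis [-0.0059  0.0022 -1.    ] q [-0.23  0.16  1.61  0.    1.38  1.07] F [-0.66 -0.17 -1.34] T [-0.043  0.05   0.038] w 0.126 61.9
tool mm [0.9 0.5 2. ]
```

Call:
move_arm --plan '[[[0.008, 0.004, 0.02, 0, 0, 0, 1], [0, 0, 0.02, 0, 0, 0, 1], [0, 0, 0.01, 0, 0, 0, 1], [0, 0, 0.01, 0, 0, 0, 1], [0, 0, 0.01, 0, 0, 0, 1], [0, 0, 0.01, 0, 0, 0, 1], [0, 0, 0.01, 0, 0, 0, 1], [0, 0, 0.01, 0, 0, 0, 1], [0, 0, 0, 0, 0, 0, 1], [0, 0, 0, 0, 0, 0, 1]]]'

```text
time: 20.3
tool_pos: [0.6482, -0.0772, 0.158]
tool_rot: [0.0, 0.991, 0.133, 0.001]
contact_force: [-2.0, 1.0, 5.8]
gripper_width: 0.122
grasp_force: 62.8
```

```bash
python3 - <<'E'
from h import *
rel()
E
```

```text
t 20.3 pos [ 0.6482 -0.0772  0.158 ] yaw 15.3 zaxis [ 1.2e-03 -3.0e-04 -1.0e+00] q [-0.23  0.17  1.61 -0.    1.36  1.07] F [-2.03  1.02  5.75] T [ 0.119  0.448 -0.015] w 0.122 62.8
```

Call:
move_arm --plan '[[[-0.007, -0.002, 0.006, 0, 0, -0.175, 1], [0, 0, 0, 0, 0, -0.175, 1], [0, 0, 0, 0, 0, -0.175, 1], [0, 0, 0, 0, 0, -0.175, 1], [0, 0, 0, 0, 0, -0.175, 1], [0, 0, 0, 0, 0, -0.175, 1], [0, 0, 0, 0, 0, -0.175, 1], [0, 0, 0, 0, 0, -0.175, 1], [0, 0, 0, 0, 0, -0.175, 1], [0, 0, 0, 0, 0, -0.175, 1]]]'

```text
time: 21.55
tool_pos: [0.6482, -0.0769, 0.1579]
tool_rot: [0.0, 0.965, 0.262, 0.002]
contact_force: [-0.4, 2.2, 6.8]
gripper_width: 0.127
grasp_force: 62.9
```

Call:
move_arm --plan '[[[0, 0, 0.006, 0, 0, -0.175, 1], [0, 0, 0, 0, 0, -0.175, 1], [0, 0, 0, 0, 0, -0.175, 1], [0, 0, 0, 0, 0, -0.175, 1], [0, 0, 0, 0, 0, -0.175, 1], [0, 0, 0, 0, 0, -0.175, 1], [0, 0, 0, 0, 0, -0.175, 1], [0, 0, 0, 0, 0, -0.175, 1], [0, 0, 0, 0, 0, -0.175, 1], [0, 0, 0, 0, 0, -0.175, 1]]]'

```text
time: 22.8
tool_pos: [0.6485, -0.0765, 0.1578]
tool_rot: [0.0, 0.923, 0.386, 0.002]
contact_force: [-0.1, 2.8, 7.4]
gripper_width: 0.125
grasp_force: 63.2
```

Call:
move_arm --plan '[[[0.005, -0.005, 0, 0, 0, -0.175, 1], [0, 0, 0, 0, 0, -0.175, 1], [0, 0, 0, 0, 0, -0.175, 1], [0, 0, 0, 0, 0, -0.175, 1], [0, 0, 0, 0, 0, -0.175, 1], [0, 0, 0, 0, 0, -0.175, 1], [0, 0, 0, 0, 0, -0.175, 1], [0, 0, 0, 0, 0, -0.175, 1], [0, 0, 0, 0, 0, -0.175, 1], [0, 0, 0, 0, 0, -0.175, 1]]]'

```text
time: 24.05
tool_pos: [0.6484, -0.0756, 0.1577]
tool_rot: [0.001, 0.864, 0.503, 0.002]
contact_force: [-0.7, 2.7, 8.7]
gripper_width: 0.129
grasp_force: 63.1
```

Call:
move_arm --plan '[[[0.005, -0.003, 0, 0, 0, -0.175, 1], [0, 0, 0, 0, 0, -0.175, 1], [0, 0, 0, 0, 0, -0.175, 1], [0, 0, 0, 0, 0, -0.175, 1], [0, 0, 0, 0, 0, -0.175, 1], [0, 0, 0, 0, 0, -0.175, 1], [0, 0, 0, 0, 0, -0.175, 1], [0, 0, 0, 0, 0, -0.175, 1], [0, 0, 0, 0, 0, -0.175, 1], [0, 0, 0, 0, 0, -0.175, 1]]]'

```text
time: 25.3
tool_pos: [0.6467, -0.0753, 0.155]
tool_rot: [-0.0, 0.791, 0.612, -0.0]
contact_force: [-0.7, 1.4, 0.5]
gripper_width: 0.122
grasp_force: 61.9
```

```bash
python3 - <<'E'
from h import *
rel()
E
```

```text
t 25.3 pos [ 0.6467 -0.0753  0.155 ] yaw 75.5 zaxis [-5.e-04  4.e-04 -1.e+00] q [-0.23  0.17  1.62  0.    1.36  0.02] F [-0.71  1.37  0.5 ] T [0.165 0.075 0.015] w 0.122 61.9
```

Call:
move_arm --plan '[[[0, 0, 0.02, 0, 0, 0, 1], [0, 0, 0.02, 0, 0, 0, 1], [0, 0, 0.02, 0, 0, 0, 1], [0, 0, 0.01, 0, 0, 0, 1], [0, 0, 0.005, 0, 0, 0.9, 1], [0, 0, 0, 0, 0, 0.9, 1], [0, 0, 0, 0, 0, 0.9, 1], [0, 0, 0, 0, 0, 0.9, 1], [0, 0, 0, 0, 0, 0.9, 1], [0, 0, 0, 0, 0, 0.9, 1]]]'

```text
time: 26.55
tool_pos: [0.6472, -0.0761, 0.1473]
tool_rot: [0.001, 0.969, 0.248, 0.0]
contact_force: [-2.7, -0.3, 4.8]
gripper_width: 0.126
grasp_force: 62.7
```

```bash
python3 - <<'E'
from h import *
rel()
E
```

```text
t 26.55 pos [ 0.6472 -0.0761  0.1473] yaw 28.8 zaxis [ 8.0e-04 -1.5e-03 -1.0e+00] q [-0.23  0.18  1.62 -0.    1.34  0.84] F [-2.66 -0.31  4.82] T [-0.023  0.632  0.058] w 0.126 62.7
```

Call:
move_arm --plan '[[[0, 0, 0, 0, 0, 0.845, 1], [0, 0, 0, 0, 0, 0.845, 1], [0, 0, 0, 0, 0, 0.845, 1], [0, 0, 0, 0, 0, 0.845, 1], [0, 0, 0, 0, 0, 0.845, 1], [0, 0, 0, 0, 0, 0.845, 1], [0, 0, 0, 0, 0, 0.845, 1], [0, 0, 0, 0, 0, 0, 1], [0, 0, -0.1, 0, 0, 0, 1], [0, 0, -0.25, 0, 0, 0, 1]]]'

```text
time: 27.8
tool_pos: [0.6459, -0.0753, 0.1865]
tool_rot: [-0.0, 0.982, -0.189, -0.002]
contact_force: [0.1, 0.5, -1.1]
gripper_width: 0.127
grasp_force: 61.8
```

```bash
python3 -c "
from h import *
rel([.4828,-.0554,.187])
trav([.4828,-.0554],8,0)"
```

```text
t 27.8 pos [ 0.6459 -0.0753  0.1865] yaw -21.8 zaxis [-0.0033  0.0012 -1.    ] q [-0.23  0.14  1.59  0.    1.41  1.72] F [ 0.09  0.54 -1.1 ] T [-0.009 -0.012 -0.005] w 0.127 61.8
tool mm [-158.8   42.2    0. ]
-0.165 0.044
-0.165 0.044
-0.165 0.044
-0.165 0.044
-0.165 0.044
-0.165 0.044
-0.165 0.044
-0.165 0.044
```

Call:
move_arm --plan '[[[-0.189, 0.05, 0, 0, 0, 0, 1], [-0.189, 0.05, 0, 0, 0, 0, 1], [-0.189, 0.05, 0, 0, 0, 0, 1], [-0.189, 0.05, 0, 0, 0, 0, 1], [-0.189, 0.05, 0, 0, 0, 0, 1], [-0.189, 0.05, 0, 0, 0, 0, 1], [-0.189, 0.05, 0, 0, 0, 0, 1], [0, 0, 0.06, 0, 0, -0.8, 1], [0, 0, 0.06, 0, 0, -0.8, 1], [0, 0, 0.06, 0, 0, -0.8, 1]]]'

```text
time: 29.05
tool_pos: [0.4845, -0.0554, 0.1671]
tool_rot: [-0.0, 1.0, -0.008, 0.001]
contact_force: [1.0, -1.4, -0.2]
gripper_width: 0.123
grasp_force: 61.9
```

```bash
python3 -c "
from h import *
rel([.4828,-.0554,.154])"
```

```text
t 29.05 pos [ 0.4845 -0.0554  0.1671] yaw -1.0 zaxis [ 0.0023 -0.     -1.    ] q [-0.27 -0.24  1.99  0.    1.38  1.32] F [ 0.96 -1.4  -0.24] T [ 0.008  0.02  -0.009] w 0.123 61.9
tool mm [-1.7  0.  13.1]
```

Call:
move_arm --plan '[[[-0.006, 0, 0.02, 0, 0, 0, 1], [0, 0, 0.02, 0, 0, 0, 1], [0, 0, 0.01, 0, 0, 0, 1], [0, 0, 0.01, 0, 0, 0, 1], [0, 0, 0.01, 0, 0, 0, 1], [0, 0, 0.01, 0, 0, 0, 1], [0, 0, 0.01, 0, 0, 0, 1], [0, 0, 0.01, 0, 0, 0, 1], [0, 0, 0.01, 0, 0, 0, 1], [0, 0, 0, 0, 0, 0, 1]]]'

```text
time: 30.3
tool_pos: [0.4843, -0.0558, 0.157]
tool_rot: [0.0, 1.0, -0.01, 0.001]
contact_force: [-4.5, 0.4, 13.7]
gripper_width: 0.123
grasp_force: 64.1
```

```bash
python3 -c "
from h import *
rel()"
```

```text
t 30.3 pos [ 0.4843 -0.0558  0.157 ] yaw -1.2 zaxis [ 0.0023 -0.001  -1.    ] q [-0.27 -0.23  2.   -0.    1.37  1.32] F [-4.48  0.44 13.66] T [0.224 1.117 0.024] w 0.123 64.1
```

Call:
move_arm --plan '[[[-0.012, 0, -0.012, 0, 0, -0.175, 1], [0, 0, 0, 0, 0, -0.175, 1], [0, 0, 0, 0, 0, -0.175, 1], [0, 0, 0, 0, 0, -0.175, 1], [0, 0, 0, 0, 0, -0.175, 1], [0, 0, 0, 0, 0, -0.175, 1], [0, 0, 0, 0, 0, -0.175, 1], [0, 0, 0, 0, 0, -0.175, 1], [0, 0, 0, 0, 0, -0.175, 1], [0, 0, 0, 0, 0, -0.175, 1]]]'

```text
time: 31.55
tool_pos: [0.4836, -0.0555, 0.1574]
tool_rot: [0.0, 0.993, 0.121, 0.002]
contact_force: [-0.4, 2.2, 8.1]
gripper_width: 0.123
grasp_force: 63.1
```

Call:
move_arm --plan '[[[0, -0.004, 0, 0, 0, -0.175, 1], [0, 0, 0, 0, 0, -0.175, 1], [0, 0, 0, 0, 0, -0.175, 1], [0, 0, 0, 0, 0, -0.175, 1], [0, 0, 0, 0, 0, -0.175, 1], [0, 0, 0, 0, 0, -0.175, 1], [0, 0, 0, 0, 0, -0.175, 1], [0, 0, 0, 0, 0, -0.175, 1], [0, 0, 0, 0, 0, -0.175, 1], [0, 0, 0, 0, 0, -0.175, 1]]]'

```text
time: 32.8
tool_pos: [0.4817, -0.0549, 0.1547]
tool_rot: [-0.0, 0.968, 0.25, 0.0]
contact_force: [4.8, 0.3, 0.2]
gripper_width: 0.127
grasp_force: 61.9
```

Call:
move_arm --plan '[[[0.009, 0.005, 0.02, 0, 0, 0, 1], [0, 0, 0.02, 0, 0, 0, 1], [0, 0, 0.02, 0, 0, 0, 1], [0, 0, 0.01, 0, 0, 0, 1], [0, 0, 0.005, 0, 0, 0.9, 1], [0, 0, 0, 0, 0, 0.9, 1], [0, 0, 0, 0, 0, 0.9, 1], [0, 0, 0, 0, 0, 0.9, 1], [0, 0, 0, 0, 0, 0.9, 1], [0, 0, 0, 0, 0, 0.9, 1]]]'

```text
time: 34.05
tool_pos: [0.4827, -0.0556, 0.1471]
tool_rot: [0.001, 0.988, -0.154, -0.0]
contact_force: [-2.7, -1.5, 7.1]
gripper_width: 0.128
grasp_force: 63.1
```

```bash
python3 -c "
from h import *
rel()"
```

```text
t 34.05 pos [ 0.4827 -0.0556  0.1471] yaw -17.8 zaxis [-0.0012 -0.0017 -1.    ] q [-0.27 -0.22  2.01 -0.    1.35  1.61] F [-2.74 -1.46  7.09] T [-0.163  0.563  0.073] w 0.128 63.1
```

Call:
move_arm --plan '[[[0, 0, 0, 0, 0, 0.843, 1], [0, 0, 0, 0, 0, 0.843, 1], [0, 0, 0, 0, 0, 0.843, 1], [0, 0, 0, 0, 0, 0.843, 1], [0, 0, 0, 0, 0, 0.843, 1], [0, 0, 0, 0, 0, 0.843, 1], [0, 0, 0, 0, 0, 0.843, 1], [0, 0, 0, 0, 0, 0, 1], [0, 0, -0.1, 0, 0, 0, 1], [0, 0, -0.25, 0, 0, 0, 1]]]'

```text
time: 35.3
tool_pos: [0.481, -0.0545, 0.1859]
tool_rot: [0.001, 0.828, -0.561, -0.003]
contact_force: [0.2, 0.1, -1.6]
gripper_width: 0.129
grasp_force: 61.8
```

```bash
python3 -c "
from h import *
rel([.5036,.1087,.187])
trav([.5036,.1087],7,-1)"
```

```text
t 35.3 pos [ 0.481  -0.0545  0.1859] yaw -68.3 zaxis [-0.0058  0.0017 -1.    ] q [-0.27 -0.26  1.98  0.    1.43  2.5 ] F [ 0.24  0.07 -1.58] T [-0.007 -0.032  0.018] w 0.129 61.8
tool mm [-143.2  -81.5   -1. ]
-0.17 -0.097
-0.154 -0.121
-0.134 -0.143
-0.111 -0.162
-0.086 -0.176
-0.059 -0.187
-0.03 -0.194
```

Call:
move_arm --plan '[[[-0.17, -0.097, 0, 0, 0, -1, 1], [-0.154, -0.121, 0, 0, 0, -1, 1], [-0.134, -0.143, 0, 0, 0, -1, 1], [-0.111, -0.162, 0, 0, 0, -1, 1], [-0.086, -0.176, 0, 0, 0, -1, 1], [-0.059, -0.187, 0, 0, 0, -1, 1], [-0.03, -0.194, 0, 0, 0, -1, 1], [0, 0, 0.06, 0, 0, -1, 1], [0, 0, 0.06, 0, 0, -1, 1], [0, 0, 0.06, 0, 0, -1, 1]]]'

```text
time: 36.55
tool_pos: [0.5049, 0.1083, 0.1657]
tool_rot: [-0.0, 0.988, 0.156, -0.001]
contact_force: [0.1, 0.3, 0.0]
gripper_width: 0.126
grasp_force: 61.9
```

```bash
python3 -c "
from h import *
rel([.5036,.1087,.154])"
```

```text
t 36.55 pos [0.5049 0.1083 0.1657] yaw 18.0 zaxis [-0.0017  0.     -1.    ] q [ 0.07 -0.16  1.93  0.    1.37  1.32] F [0.1  0.34 0.02] T [ 0.    -0.002 -0.013] w 0.126 61.9
tool mm [-1.1 -0.7 11.7]
```

Call:
move_arm --plan '[[[-0.012, -0.007, 0.02, 0, 0, 0, 1], [0, 0, 0.02, 0, 0, 0, 1], [0, 0, 0.01, 0, 0, 0, 1], [0, 0, 0.01, 0, 0, 0, 1], [0, 0, 0.01, 0, 0, 0, 1], [0, 0, 0.01, 0, 0, 0, 1], [0, 0, 0.01, 0, 0, 0, 1], [0, 0, 0.005, 0, 0, 0, 1], [0, 0, 0, 0, 0, 0, 1], [0, 0, 0, 0, 0, 0, 1]]]'

```text
time: 37.8
tool_pos: [0.5039, 0.1086, 0.1548]
tool_rot: [-0.0, 0.988, 0.154, 0.0]
contact_force: [-0.5, 1.8, -0.0]
gripper_width: 0.125
grasp_force: 61.9
```

Call:
move_arm --plan '[[[0, 0, 0.02, 0, 0, 0, 1], [0, 0, 0.02, 0, 0, 0, 1], [0, 0, 0.02, 0, 0, 0, 1], [0, 0, 0.01, 0, 0, 0, 1], [0, 0, 0, 0, 0, 0, 1], [0, 0, 0, 0, 0, 0.5, 1], [0, 0, 0, 0, 0, 0.5, 1], [0, 0, 0, 0, 0, 0.5, 1], [0, 0, 0, 0, 0, 0.5, 1], [0, 0, 0, 0, 0, 0, 1]]]'

```text
time: 39.05
tool_pos: [0.5041, 0.1085, 0.1472]
tool_rot: [0.0, 1.0, 0.004, 0.0]
contact_force: [-0.6, 1.6, 4.4]
gripper_width: 0.127
grasp_force: 62.7
```

```bash
python3 -c "
from h import *
rel()"
```

```text
t 39.05 pos [0.5041 0.1085 0.1472] yaw 0.5 zaxis [ 5.e-04 -0.e+00 -1.e+00] q [ 0.07 -0.14  1.95 -0.    1.34  1.63] F [-0.61  1.64  4.41] T [0.349 0.266 0.008] w 0.127 62.7
```

Call:
move_arm --plan '[[[0, 0, 0, 0, 0, 0.94, 1], [0, 0, 0, 0, 0, 0.94, 1], [0, 0, 0, 0, 0, 0.94, 1], [0, 0, 0, 0, 0, 0.94, 1], [0, 0, 0, 0, 0, 0.94, 1], [0, 0, 0, 0, 0, 0.94, 1], [0, 0, 0, 0, 0, 0.94, 1], [0, 0, 0, 0, 0, 0.94, 1], [0, 0, 0, 0, 0, 0.94, 1], [0, 0, 0, 0, 0, 0.94, 1]]]'

```text
time: 40.3
tool_pos: [0.503, 0.1081, 0.1472]
tool_rot: [0.001, 0.763, -0.646, -0.001]
contact_force: [-5.9, 0.2, 8.4]
gripper_width: 0.127
grasp_force: 63.1
```

```bash
python3 -c "
from h import *
rel()"
```

```text
t 40.3 pos [0.503  0.1081 0.1472] yaw -80.5 zaxis [-0.003  -0.0011 -1.    ] q [ 0.07 -0.15  1.95 -0.    1.34  3.04] F [-5.95  0.18  8.39] T [0.112 1.178 0.076] w 0.127 63.1
```

Call:
move_arm --plan '[[[0, 0, 0, 0, 0, -0.45, 1], [-0.003, 0.016, -0.025, 0, 0, -0.45, 1], [0, 0, 0, 0, 0, 0, 1], [0, 0, 0, 0, 0, 0, 1], [0, 0, 0, 0, 0, 0, 0.6], [0, 0, 0, 0, 0, 0, 0.3], [0, 0, 0, 0, 0, 0, 0], [0, 0, 0, 0, 0, 0, 0], [0, 0, 0, 0, 0, 0, 0], [0, 0, 0, 0, 0, 0, 0]]]'

```text
time: 41.55
tool_pos: [0.5019, 0.1084, 0.1494]
tool_rot: [-0.0, 0.806, -0.592, -0.0]
contact_force: [-0.6, -0.9, -0.4]
gripper_width: 1.0
grasp_force: 0.0
```

Call:
move_arm --plan '[[[0, 0, -0.05, 0, 0, 0, 0], [0, 0, -0.2, 0, 0, 0, 0], [0, 0, -0.5, 0, 0, 0, 0], [0, 0, -0.5, 0, 0, 0, 0], [0.3, 0.4, 0, 0, 0, 0, 0], [0.3, 0.4, 0, 0, 0, 0, 0], [0, 0.4, 0, 0, 0, 0, 0], [0, 0, 0, 0, 0, 0, 0], [0, 0, 0, 0, 0, 0, 0], [0, 0, 0, 0, 0, 0, 0]]]'

```text
time: 42.8
tool_pos: [0.3868, -0.0031, 0.2994]
tool_rot: [0.0, 0.807, -0.591, -0.0]
contact_force: [0.4, -0.1, 0.2]
gripper_width: 0.999
grasp_force: 0.0
```

```bash
python3 - <<'E'
from h import *
rel()
f=manip.grab_frame("top"); s=manip.grab_frame("scene")
a=cv2.resize(f["pixels"][145:255,190:320],(390,330),interpolation=cv2.INTER_CUBIC)
b=cv2.resize(s["pixels"][120:230,210:340],(390,330),interpolation=cv2.INTER_CUBIC)
cv2.imwrite("pics/end.png",np.hstack([a,b]))
P=[[.5036,.1085,.1685]]; print(proj(f,P),proj(s,P))
for g in(f,s): print(dep(g,proj(g,P)))
E
```

```text
t 42.8 pos [ 0.3868 -0.0031  0.2994] yaw -72.5 zaxis [-4.e-04  2.e-04 -1.e+00] q [-0.2  -0.59  2.03  0.    1.71  2.63] F [ 0.36 -0.06  0.22] T [ 0.039 -0.032  0.018] w 0.999 0.0
[[226.25753764 216.64319938]] [[259.31396118 150.58011435]]
[[0.50355246 0.10846049 0.16902438]]
[[0.50177885 0.11051722 0.16662127]]
```

View pics/end.png

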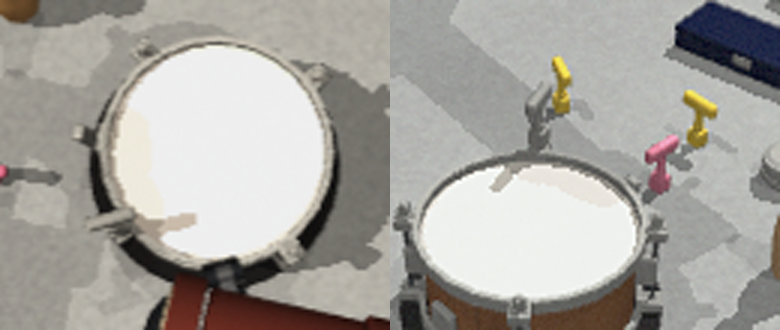

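The key stands upright on rod 4: the T is at about (540,110) in the right half, with its bar top 0.167–0.169 m up, so it is fully home.

```bash
python3 -c "
from plant import manip
print(manip.job_done())"
```

```text
the job is handed in; nothing more can be done
None
```

I've handed the job in: all four rods were given about a quarter turn clockwise in order, each estimated at 82–102° from the commanded key angle (rod angles can't be read directly), and the key stands fully home on rod 4; no verdict came back.

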